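# Fold the divider leaf of a tool case over its spine

### The job

The socket case lies open on the bench and its stiff metal divider leaf stands part-way up over the half with the sockets. Push the leaf with a fingertip or the outside of the fingers, up and over the spine, and press it down until it lies flat on the other half of the case, so that the sockets are uncovered; then take the hand clear. Do not fling the leaf or take it between the fingers, do not lift or shove the case, and leave the sockets, the bar and the things around the case as they are.

Things in the scene. Friction and masses are not known exactly. Their poses are not given: they have to be found in the camera images.
- leaf (a joint): angle of the divider leaf about the spine: 0 = flat over the half with the sockets (the case's +y half), 1.57 = upright, 3.14 = flat over the other (-y) half, its stop. It starts at 0.4 to 0.8. A stiff friction hinge (about 0.2 N m) holds the leaf at any angle, with gravity too (leaf about 0.15 kg, 0.1 to 0.21)
- spine (a point): middle of the hinge line, 40.5 mm above the case's underside; its axes are the case's: x along the spine, y towards the sockets' half, z up. The leaf turns about this x axis, +y to +z to -y
- leaf_edge (a point): middle of the leaf's free edge (half-way through its thickness), 122 mm from the hinge line. The leaf is a plain flat aluminium plate with dark strips, 160 mm long along the spine, 116 mm wide (from 6 mm to 122 mm off the hinge line), 5 mm thick. Axes of the leaf: x along the spine, y from the hinge outwards to the free edge, z square to the plate; -z is the face towards the sockets at angle 0 (the underside at the start), and the upper face once the leaf is folded over
- case: black open case of two shallow trays side by side, loose on the bench, 2.8 kg: 180 mm along the spine (x) by 266 mm across (y), walls 36 mm high and 6 mm thick, a wall under the spine, inner floor 6 mm up; steel hinge barrels up to 45 mm high on the spine, a carrying handle on the -y end reaching 163 mm from the spine and 21 mm high, latch plates on both ends. Origin at the centre of the underside
- socket_a: small steel socket standing in the +y tray, 20 mm diameter, 24 mm high; origin at the centre of its underside; leave alone
- socket_b: steel socket standing in the middle of the +y tray, 24 mm diameter, 26 mm high; origin at the centre of its underside; leave alone
- socket_c: larger steel socket standing in the +y tray, 28 mm diameter, 26 mm high; origin at the centre of its underside; leave alone
- extension: steel bar lying in the -y tray, 14 mm thick, about 90 mm long; below the rim; origin on its underside; leave alone
- spraycan: grey can with a pale label standing beyond the case, 54 mm diameter, 160 mm high; origin at the centre of its underside; leave alone
- jar: jar with steel cap standing beyond the case, 60 mm diameter, 75 mm high; origin at the centre of its underside; leave alone
- screwdriver: screwdriver lying on the bench on the robot's side of the case, 190 mm long, under 35 mm high; origin on its underside; leave alone
- tape: black roll of tape lying flat on the bench off the case's +y end, 76 mm diameter, 24 mm high; origin at the centre of its underside; leave alone

How it is judged:
By the outcome, as a careful person would: the job done as asked, in the order asked, and still so for the second after the job is handed in, with the robot touching nothing.
It also fails if it takes over 35 s, if anything falls off the work surface, if the arm or the gripper's body presses on something with over 40 N, if the wrist force passes 120 N, or if a joint passes its speed limit or range.

### The arm

A 7-joint arm with a two-finger parallel gripper is mounted at the origin on the work surface. World frame = base frame: x ahead of the robot, y to its left, z up, the work surface at z = 0. Lengths are in m, angles in degrees, forces in N, time in s.
With the tool pointing down it reaches from about 0.4 to 0.85 m from the base axis. Payload 4.5 kg.
Tool frame: the origin (TCP) lies on the centre line of the jaws, within the pads' length; the fingertips stand ctrl.tips_ahead ahead of it and the grasp point (between the pads) lies 2 mm behind it (ctrl.tips_ahead is the distance from the TCP to the fingertips, in m); z points along the fingers, y is the line along which they close (so a half turn about z gives the same grasp; the last joint's range is limited). The gripper opens to 88 mm and grips with 3 to 60 N. Pads are 18 mm wide; open, the fingers measure 123 mm over their backs; the gripper's body (75 mm by 187 mm) begins 45 mm behind the grasp point.
Start: joints at [-74.954, 39.483, -11.15, 89.685, 9.013, 51.709, -12.324], TCP at [0.142, 0.609, 0.256] pointing down, gripper open.
Joint ranges: [-172.22, 172.22], [-26.19, 119.32], [-84.43, 86.54], [7.71, 146.69], [-57.33, 237.33], [2.42, 119.75], [-152.13, 152.13]. Speed limits (degrees/s): [147.25, 147.25, 180, 180, 180, 180, 180].

### API

Orientations are given as [roll, pitch, yaw] about the fixed x, y, z axes, in that order (R = Rz(yaw) Ry(pitch) Rx(roll)).
In Python, from rig import ctrl, viewer gives the robot as it stands.
- The arm moves only by the tool play_rows, never from a script. Its argument "targets" is a list of rows, each a list of 3 entries, a list of its own where there are three numbers: the finger opening in m, from 0 to 0.0881, then the shift along the tool's x, y, z in m, then the turn about the tool's z in rad. A call has 1 to 5 rows; each row shifts and turns the commanded pose from where the row before left it, along the tool's axes as they then stand; what a row does not reach is not made up. A row lasts 1/10 s, in which the tool goes at most 50 mm and 8.59 degrees, less where a joint would pass 70% of its speed; a pose out of reach is approached as far as the arm can. A call with a gripper value outside its range is refused whole. The fingers move at their own pace and stop on an object; "grip_force" is the grip in N (left out, the last holds). Time passes only in rows, so rows that do not move let the fingers close. It gives the time, the measured TCP pose, the force, the opening and the grip force at its end, in the units of the state.
- ctrl.state(): the state, without advancing time (a new reading comes with each control period).
- viewer.read_camera(name): name is "scene" or "side" or "wrist"; returns a dict with "pixels" (420x560x3 uint8, red, green, blue), "fx", "fy", "cx", "cy" (pixels), "rvec" (rotation vector, rad) and "tvec" (3), from world to camera coordinates, as OpenCV has them; the wrist camera has in their place "T_tool_cam" (4x4, takes a point from camera to tool coordinates, whose origin is the TCP and whose axes are the flange's). Camera axes: x right, y down, z forward; pixel columns grow to the right and rows downward; lengths in m; the calibration is good to about 2 mm. A picture is of the moment at which its call begins: read the wrist's pose just before it. There is no depth.
- ctrl.finish_job(): hands the job in; it is judged then, once.
The state is a dict: "t": time; "joints": joint angles; "joint_vel": joint speeds; "joint_efforts": joint torques, N m; "tcp_pos": TCP position; "orientation": TCP orientation; "contact_force": force on the tool from outside, world axes, zero at the start; "ft_torque": the same for the moment, N m; "grip_width": finger opening in m; "grip_force": force on a finger pad.
Only numpy, scipy, OpenCV 4.12 (cv2) and the standard library are available. Lean on these libraries where they do the work, as an engineer would, in place of code of your own. Each camera call takes 0.05 s, during which the arm holds its last target. There are 200 camera calls.

## Working session

There is one attempt and no reset: what is moved stays moved. The work goes in short steps, Python scripts to look and compute and a tool call to move; the robot and the scene stay as the last step left them, time stands still between calls to the robot, and variables do not carry over. Pictures are saved under pics/ and viewed, at most 10 in all, crops included, and the job is handed in when it is done.

Besides the shell and the picture viewer there is one more tool, called after ">>>" by a JSON object that holds its "name" and its "arguments". play_rows: Moves the arm, as the interface text tells. Its arguments: {"type":"object","properties":{"targets":{"type":"array"},"grip_force":{"type":"number"}},"required":["targets"]}

```bash
ls; mkdir -p pics
python3 - <<'E'
from rig import ctrl, viewer
import cv2
print(ctrl.state(), ctrl.tips_ahead)
for n in ("scene","side"):
    d=viewer.read_camera(n); cv2.imwrite(f"pics/{n}0.png",d["pixels"][:,:,::-1])
    print({k:v for k,v in d.items() if k!="pixels"})
E
```

```text
pics
{'t': 0.0, 'joints': array([-74.95351992,  39.53136587, -11.14396561,  89.74717112,
         9.01242483,  51.70950466, -12.32373422]), 'joint_vel': array([-0.03745481,  0.04007295,  0.04769153, -0.02399724,  0.06701876,
       -0.03310821,  0.00239595]), 'joint_efforts': array([ 1.93484993e-04, -5.27574062e+01, -1.26706034e+00, -1.53422356e+01,
       -5.27453574e-02,  6.59755271e-03,  1.71275692e-04]), 'tcp_pos': array([0.14167595, 0.60809199, 0.25491873]), 'orientation': array([-1.79894102e+02,  8.41823226e-03,  1.66895036e+02]), 'contact_force': array([0.55298961, 0.4287008 , 0.26970337]), 'ft_torque': array([ 0.02728993, -0.02470218,  0.0269138 ]), 'grip_force': 0.0, 'grip_width': 0.0881896690236914} 0.017
{'fx': 426.5885022213416, 'fy': 426.5885022213416, 'cx': 267.2946990601975, 'cy': 207.4932379124697, 'rvec': array([ 1.31353867,  2.31629369, -0.8815009 ]), 'tvec': array([ 0.2121077 , -0.37686882,  1.36436461])}
{'fx': 414.23215766939074, 'fy': 414.23215766939074, 'cx': 285.082793434515, 'cy': 207.94490443687383, 'rvec': array([ 0.37277754, -2.82046969,  1.12573698]), 'tvec': array([0.59236252, 0.07366472, 0.76442046])}
```

View pics/scene0.png

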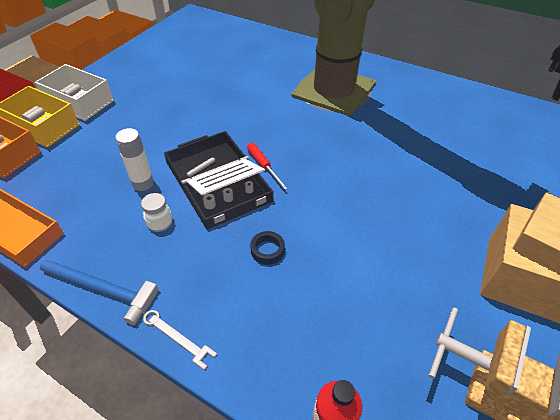

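View pics/side0.png

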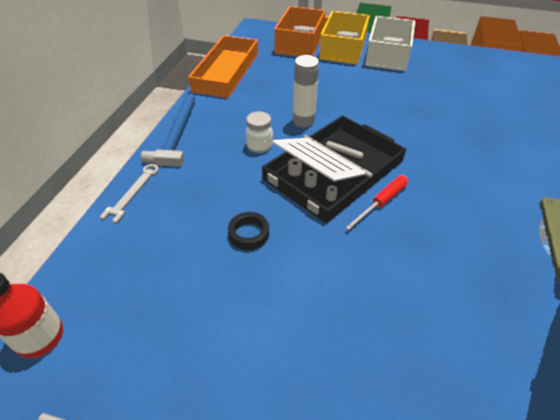

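The scene view shows the case at about (167..273, 131..228), with the handle (−y end) at the upper left and the latches (+y end) at about (218,218) and (261,201). The leaf is white, at about (185..265, 157..193). In the side view the case spans (263..406, 118..218). The can, jar and screwdriver are close to the case, and the tape lies off its +y end. I'll enlarge both views for the corner pixels.

Run:
```python
import cv2,numpy as np
a=cv2.imread("pics/scene0.png")[115:240,155:295]; b=cv2.imread("pics/side0.png")[105:230,255:415]
a=cv2.resize(a,(0,0),fx=4,fy=4,interpolation=2)[:, :400*2]
b=cv2.resize(b,(0,0),fx=4,fy=4,interpolation=2)
cv2.imwrite("pics/a.png",a);cv2.imwrite("pics/b.png",b)
```

```text
(no output)
```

View pics/a.png

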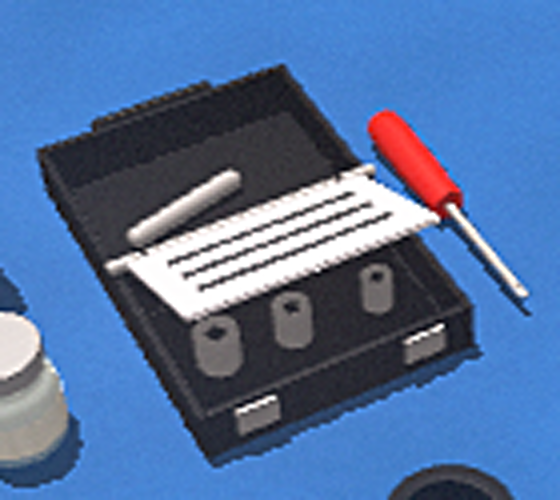

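View pics/b.png

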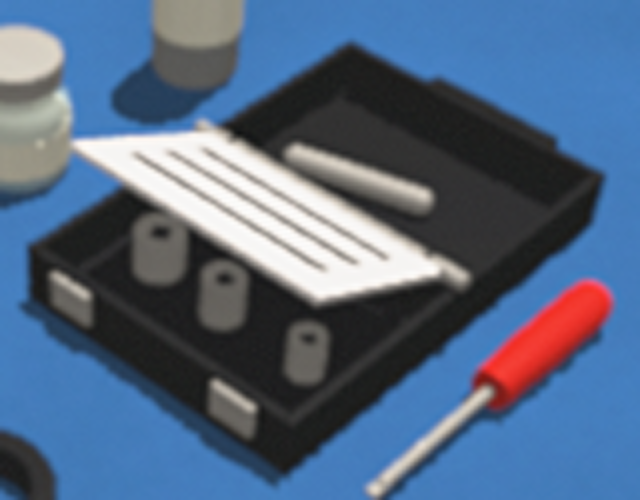

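The crops give clear pixels in both views: the four rim corners, the hinge pin ends (scene crop (108,268) and (374,170)) and the leaf's free corners (scene (190,320) and (442,220), side (72,145) and (318,304)). Next I triangulate them.

```bash
cat > h.py <<'E'
import numpy as np, cv2
from rig import ctrl, viewer
def cam(n):
    d=viewer.read_camera(n); K=np.array([[d["fx"],0,d["cx"]],[0,d["fy"],d["cy"]],[0,0,1]])
    R=cv2.Rodrigues(d["rvec"])[0]; return d["pixels"],K@np.c_[R,d["tvec"]]
def tri(P1,P2,a,b):
    X=cv2.triangulatePoints(P1,P2,np.array(a,float).reshape(-1,2).T,np.array(b,float).reshape(-1,2).T); return (X[:3]/X[3]).T
E
python3 - <<'E'
from h import *
P1=cam("scene")[1];P2=cam("side")[1]
a=np.array([(38,150),(285,66),(470,305),(203,415),(108,268),(374,170),(190,320),(442,220)])/4+[155,115]
b=np.array([(352,43),(604,178),(290,420),(30,248),(202,122),(467,282),(72,145),(318,304)])/4+[255,105]
X=tri(P1,P2,a-.4,b-.4); np.set_printoptions(precision=4,suppress=True); print(X)
r=X[:4]; y=(r[2]+r[3]-r[0]-r[1])[:2]; print("len",np.linalg.norm(y)/2,"width",np.linalg.norm(r[1]-r[0]),np.linalg.norm(r[2]-r[3]))
y/=np.linalg.norm(y); x=np.array([y[1],-y[0]]);print("yaw",np.degrees(np.arctan2(x[1],x[0])),"hinge yaw",np.degrees(np.arctan2(*(X[5]-X[4])[[1,0]])))
c=r.mean(0);h=X[4:6].mean(0);e=X[6:].mean(0);print("c",c,"spine",h,"edge",e)
d=e-h; print("edge in case y,z",d[:2]@y,d[2],"len",np.hypot(d[:2]@y,d[2]),"ang",np.degrees(np.arctan2(d[2],d[:2]@y)), "leaf len",np.linalg.norm(X[6]-X[7]))
E
```

```text
[[ 0.534  -0.2423  0.033 ]
 [ 0.3805 -0.1508  0.034 ]
 [ 0.512   0.076   0.0358]
 [ 0.6638 -0.0097  0.0358]
 [ 0.6012 -0.1284  0.0413]
 [ 0.4436 -0.0368  0.0402]
 [ 0.646  -0.0241  0.0929]
 [ 0.5079  0.0551  0.0922]]
len 0.2642306039124672 width 0.17871816409531766 0.17436653115901524
yaw -29.630571431265842 hinge yaw 149.8463396373273
c [ 0.5226 -0.0817  0.0346] spine [ 0.5224 -0.0826  0.0408] edge [0.577  0.0155 0.0926]
edge in case y,z 0.11230178348244005 0.0518163522465436 len 0.12367952511824554 ang 24.768730245778315 leaf len 0.15914762255489187
```

The geometry fits the given sizes: length 264 mm, leaf 159 mm, hinge height 41 mm, edge radius 124 mm, leaf angle about 25°. My plan is to close the fingers, align tool y with case y and approach from high up. Then I come down outside the free edge, push it up along its arc with the finger back, and press it down.

>>> {"name": "play_rows", "arguments": {"targets": [[0.0, [0, 0, 0], 0.145], [0.0, [0, 0, 0], 0.146], [0.0, [-0.03, -0.012, 0], 0], [0.0, [-0.035, -0.0137, 0], 0], [0.0, [-0.035, -0.0137, 0], 0]], "grip_force": 20}}

```text
t: 0.7
tcp_pos: [0.2093, 0.5239, 0.2555]
orientation: [-180.0, 0.0, 150.3]
contact_force: [-0.0, 0.3, -0.1]
grip_width: 0.0501
grip_force: 0.0
```

>>> {"name": "play_rows", "arguments": {"targets": [[0.0, [-0.035, -0.0137, 0], 0], [0.0, [-0.035, -0.0137, 0], 0], [0.0, [-0.035, -0.0137, 0], 0], [0.0, [-0.035, -0.0137, 0], 0], [0.0, [-0.035, -0.0137, 0], 0]]}}

```text
t: 1.2
tcp_pos: [0.3276, 0.3772, 0.2558]
orientation: [180.0, 0.0, 150.2]
contact_force: [0.4, 0.0, -0.3]
grip_width: 0.0104
grip_force: 0.0
```

>>> {"name": "play_rows", "arguments": {"targets": [[0.0, [-0.035, -0.0137, 0], 0], [0.0, [-0.035, -0.0137, 0], 0], [0.0, [-0.035, -0.0137, 0], 0], [0.0, [-0.035, -0.0137, 0], 0], [0.0, [-0.035, -0.0137, 0], 0]]}}

```text
t: 1.7
tcp_pos: [0.4455, 0.2308, 0.2557]
orientation: [180.0, -0.0, 150.2]
contact_force: [0.9, 0.4, 0.6]
grip_width: 0.0008
grip_force: 0.0
```

>>> {"name": "play_rows", "arguments": {"targets": [[0.0, [-0.035, -0.0137, 0], 0], [0.0, [-0.035, -0.0137, 0], 0], [0.0, [-0.035, -0.0137, 0], 0], [0.0, [-0.035, -0.0137, 0.01], 0], [0.0, [-0.035, -0.0137, 0.02], 0]]}}

```text
t: 2.2
tcp_pos: [0.5645, 0.0847, 0.2265]
orientation: [179.9, 0.1, 150.2]
contact_force: [1.1, -0.2, 0.3]
grip_width: 0.0003
grip_force: 0.0
```

>>> {"name": "play_rows", "arguments": {"targets": [[0.0, [-0.015, 0, 0.02], 0], [0.0, [0, 0, 0.0], 0]]}}

```text
t: 2.4
tcp_pos: [0.5756, 0.0753, 0.2032]
orientation: [-179.8, -0.1, 150.0]
contact_force: [0.1, 1.1, 0.7]
grip_width: 0.0004
grip_force: 0.0
```

```bash
cat >> h.py <<'E'
S=np.array([.5224,-.0826,.0405]);cx=np.array([.868,-.497]);cy=np.array([.497,.868])
def where():
    s=ctrl.state();d=s["tcp_pos"]-S; return [round(float(v),4) for v in (d[:2]@cx,d[:2]@cy,s["tcp_pos"][2]-ctrl.tips_ahead)], s["grip_width"],s["contact_force"].round(1)
E
python3 -c "
from h import *
print(where())"
```

```text
([-0.0323, 0.1636, 0.1862], 0.0004335074191168825, array([0.1, 1.1, 0.7]))
```

>>> {"name": "play_rows", "arguments": {"targets": [[0.0, [-0.01, 0, 0.03], 0], [0.0, [-0.01, 0, 0.03], 0], [0.0, [0, 0, 0.03], 0], [0.0, [0, 0, 0.02], 0], [0.0, [0, 0, 0.008], 0]]}}

```text
t: 2.9
tcp_pos: [0.5913, 0.0698, 0.0865]
orientation: [-179.9, -0.2, 150.3]
contact_force: [-0.4, -0.2, -0.0]
grip_width: 0.0004
grip_force: 0.0
```

>>> {"name": "play_rows", "arguments": {"targets": [[0.0, [0, -0.01, 0], 0], [0.0, [0, -0.012, 0], 0], [0.0, [0, 0, 0], 0]]}}

```text
t: 3.2
tcp_pos: [0.5813, 0.0463, 0.089]
orientation: [-179.9, 0.1, 150.1]
contact_force: [0.0, 0.8, 0.8]
grip_width: 0.0001
grip_force: 0.0
```

```bash
python3 -c "
from h import *
print(where())
p=cam('side')[0];cv2.imwrite('pics/c.png',cv2.resize(p[40:240,210:430,::-1],None,fx=3,fy=3)[:600])"
```

```text
([-0.0129, 0.1412, 0.072], 0.00012927129474781695, array([0. , 0.8, 0.8]))
```

View pics/c.png

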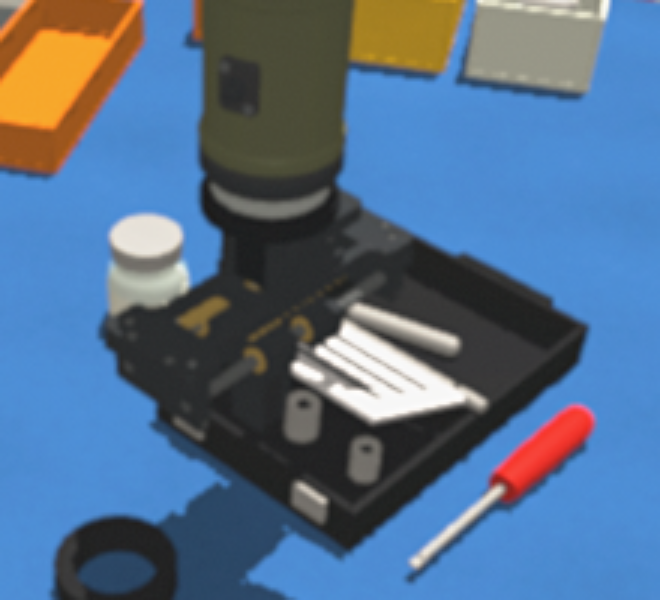

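The view shows the closed fingers standing just off the free edge, with the gripper body clear of the leaf and jar. Now I push along the arc.

>>> {"name": "play_rows", "arguments": {"targets": [[0.0, [0, -0.006, 0], 0], [0.0, [0, -0.006, -0.002], 0], [0.0, [0, -0.005, -0.008], 0], [0.0, [0, -0.005, -0.009], 0], [0.0, [0, -0.0057, -0.009], 0]]}}

```text
t: 3.75
tcp_pos: [0.5686, 0.0259, 0.1167]
orientation: [179.9, 0.0, 150.3]
contact_force: [0.8, 1.9, -1.6]
grip_width: 0.0004
grip_force: 1.0
```

```bash
python3 -c "
from h import *
print(where())
p=cam('scene')[0];cv2.imwrite('pics/d.png',cv2.resize(p[60:240,120:320,::-1],None,fx=3,fy=3))"
```

```text
([-0.0138, 0.1171, 0.0997], 0.00035372753775726837, array([ 0.8,  1.9, -1.6]))
```

View pics/d.png

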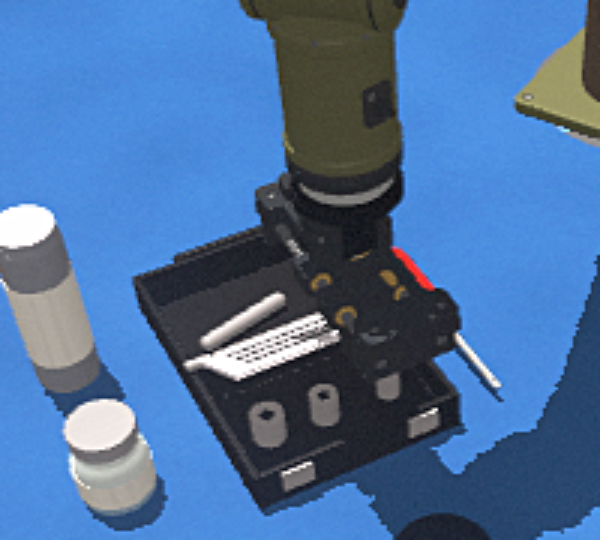

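The leaf is following: its edge is up and the force is about 2 N. The can, jar and case have not moved.

>>> {"name": "play_rows", "arguments": {"targets": [[0.0, [0, -0.0066, -0.008], 0], [0.0, [0, -0.0073, -0.0073], 0], [0.0, [0, -0.008, -0.0066], 0], [0.0, [0, -0.0086, -0.0058], 0], [0.0, [0, -0.0091, -0.005], 0]]}}

```text
t: 4.3
tcp_pos: [0.5507, -0.0066, 0.1505]
orientation: [179.6, 0.2, 150.4]
contact_force: [2.4, 6.0, 5.8]
grip_width: 0.0005
grip_force: 3.4
```

```bash
python3 -c "
from h import *
print(where())"
```

```text
([-0.0132, 0.08, 0.1335], 0.0004927172881829256, array([2.4, 6. , 5.8]))
```

>>> {"name": "play_rows", "arguments": {"targets": [[0.0, [0, -0.008, -0.0075], 0], [0.0, [0, -0.0098, -0.0052], 0], [0.0, [0, -0.0102, -0.0037], 0], [0.0, [0, -0.0104, -0.0025], 0], [0.0, [0, -0.0106, -0.0012], 0]]}}

```text
t: 4.8
tcp_pos: [0.5239, -0.0529, 0.1687]
orientation: [-180.0, 0.0, 150.2]
contact_force: [1.8, 1.6, 1.5]
grip_width: 0.0006
grip_force: 1.0
```

```bash
python3 -c "
from h import *
print(where())"
```

```text
([-0.0135, 0.0265, 0.1517], 0.0006210675033786227, array([1.8, 1.6, 1.5]))
```

>>> {"name": "play_rows", "arguments": {"targets": [[0.0, [0, -0.008, 0.0005], 0], [0.0, [0, -0.008, 0.001], 0], [0.0, [0, -0.0092, 0.002], 0], [0.0, [0, -0.0092, 0.0028], 0], [0.0, [0, -0.0085, 0.004], 0]]}}

```text
t: 5.3
tcp_pos: [0.5022, -0.0896, 0.1578]
orientation: [-180.0, -0.0, 150.2]
contact_force: [0.7, 0.9, 1.7]
grip_width: 0.0006
grip_force: 0.8
```

```bash
python3 -c "
from h import *
print(where())
p=cam('side')[0];cv2.imwrite('pics/e.png',cv2.resize(p[40:240,210:430,::-1],None,fx=3,fy=3)[:600])"
```

```text
([-0.014, -0.0162, 0.1408], 0.0006283138299823219, array([0.7, 0.9, 1.7]))
```

View pics/e.png

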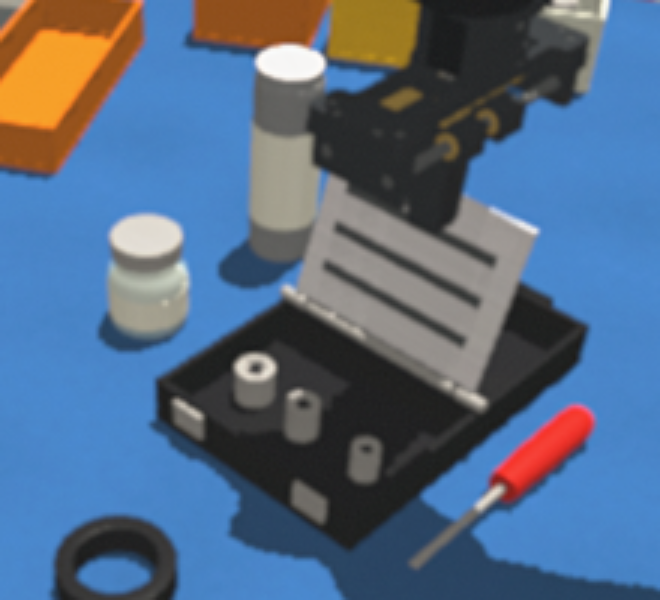

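The leaf is past upright at about 110°, the finger's tip rests on its face, and the sockets are untouched.

>>> {"name": "play_rows", "arguments": {"targets": [[0.0, [0, -0.0085, 0.0038], 0], [0.0, [0, -0.0078, 0.005], 0], [0.0, [0, -0.0073, 0.0056], 0], [0.0, [0, -0.0066, 0.006], 0], [0.0, [0, -0.006, 0.0067], 0]]}}

```text
t: 5.85
tcp_pos: [0.4844, -0.121, 0.1305]
orientation: [-180.0, -0.0, 150.2]
contact_force: [-0.1, 0.7, 1.8]
grip_width: 0.0006
grip_force: 0.7
```

>>> {"name": "play_rows", "arguments": {"targets": [[0.0, [0, -0.0055, 0.007], 0], [0.0, [0, -0.0047, 0.0073], 0], [0.0, [0, -0.0047, 0.0074], 0], [0.0, [0, -0.0043, 0.0074], 0], [0.0, [0, -0.0035, 0.008], 0]]}}

```text
t: 6.35
tcp_pos: [0.4733, -0.1404, 0.0933]
orientation: [-180.0, -0.0, 150.2]
contact_force: [-1.4, -1.0, 1.9]
grip_width: 0.0007
grip_force: 0.7
```

```bash
python3 -c "
from h import *
print(where())"
```

```text
([-0.0138, -0.0746, 0.0763], 0.0007171370780763866, array([-1.4, -1. ,  1.9]))
```

>>> {"name": "play_rows", "arguments": {"targets": [[0.0, [0, -0.003, 0.008], 0], [0.0, [0, -0.002, 0.008], 0], [0.0, [0, -0.001, 0.007], 0], [0.0, [0, 0, 0.005], 0], [0.0, [0, 0, 0.004], 0]]}}

```text
t: 6.85
tcp_pos: [0.4705, -0.1451, 0.0614]
orientation: [-180.0, -0.0, 150.2]
contact_force: [-0.6, -0.9, 0.8]
grip_width: 0.0004
grip_force: 0.6
```

```bash
python3 -c "
from h import *
print(where())"
```

```text
([-0.0139, -0.08, 0.0444], 0.00038413641363044596, array([-0.6, -0.9,  0.8]))
```

>>> {"name": "play_rows", "arguments": {"targets": [[0.0, [0, 0, 0.002], 0], [0.0, [0, 0, 0.001], 0], [0.0, [0, 0, 0.001], 0]]}}

```text
t: 7.15
tcp_pos: [0.4706, -0.1451, 0.0601]
orientation: [-180.0, 0.1, 150.2]
contact_force: [-4.9, 0.9, 35.7]
grip_width: 0.0005
grip_force: 18.0
```

The tip stopped at 43.1 mm with the force rising sharply, so the leaf is on its stop. I lift straight up and take the hand clear.

>>> {"name": "play_rows", "arguments": {"targets": [[0.0, [0, 0, -0.003], 0], [0.0, [0, 0, -0.01], 0], [0.0, [0, 0, -0.03], 0], [0.0, [0, 0, -0.04], 0], [0.0, [0, 0, -0.04], 0]]}}

```text
t: 7.65
tcp_pos: [0.4704, -0.1448, 0.1824]
orientation: [180.0, -0.1, 150.3]
contact_force: [0.3, 0.0, -0.2]
grip_width: 0.0001
grip_force: 0.0
```

>>> {"name": "play_rows", "arguments": {"targets": [[0.0, [0, 0, -0.04], 0], [0.0, [0.02, 0.03, -0.03], 0], [0.0, [0.02, 0.03, 0], 0], [0.0, [0.02, 0.03, 0], 0], [0.0, [0.02, 0.03, 0], 0]]}}

```text
t: 8.15
tcp_pos: [0.4607, 0.0001, 0.2518]
orientation: [179.9, 0.1, 150.2]
contact_force: [0.2, 0.3, 0.1]
grip_width: 0.0006
grip_force: 0.0
```

>>> {"name": "play_rows", "arguments": {"targets": [[0.0, [0.02, 0.04, 0], 0], [0.0, [0.02, 0.04, 0], 0], [0.0, [0.01, 0.04, 0], 0], [0.0, [0, 0.02, 0], 0], [0.0, [0, 0, 0], 0]]}}

```text
t: 8.65
tcp_pos: [0.4877, 0.149, 0.2514]
orientation: [179.8, 0.0, 150.5]
contact_force: [-0.2, 0.7, 0.1]
grip_width: 0.0003
grip_force: 0.0
```

```bash
python3 -c "
from h import *
print(where())
a=cam('side')[0][60:240,210:410];b=cam('scene')[0][60:240,120:320]
cv2.imwrite('pics/f.png',cv2.resize(np.hstack([a,b])[:,:,::-1],None,fx=2,fy=2))"
```

```text
([-0.1452, 0.1838, 0.2344], 0.0003039998210454973, array([-0.2,  0.7,  0.1]))
```

View pics/f.png

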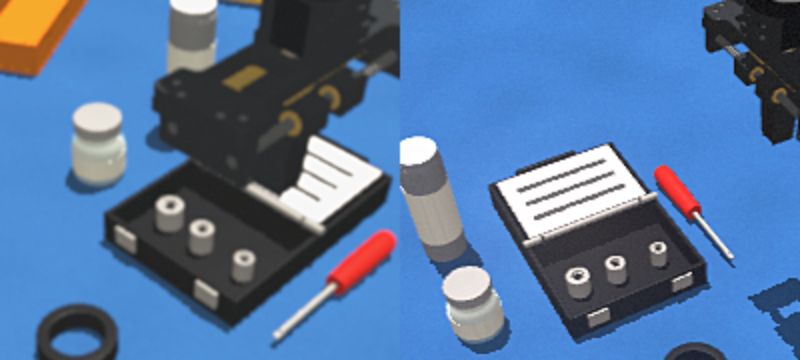

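The leaf lies flat on the −y half, the sockets are uncovered, everything else is in place and the hand is clear.

```bash
python3 -c "
from rig import ctrl
print(ctrl.finish_job())"
```

```text
the job is handed in; nothing more can be done
None
```

The leaf was pushed over the spine and pressed flat on the −y half, so the sockets are uncovered; the last pictures show the case and the things around it in place and the hand clear, and the job was handed in about 9 s into the 35 s limit.

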